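# Check a spacer strip under the dial comparator

### The arm

A 6-joint arm with a two-finger parallel gripper is mounted at the origin on the work surface; the furniture and walls round the work are solid. World frame = base frame: x ahead of the robot, y to its left, z up, the work surface at z = 0. Lengths are in mm, angles in rad, forces in N, time in s.
With the tool pointing down it reaches from about 250 to 775 mm from the base axis. Payload 4 kg.
Tool frame: the origin (TCP) lies midway between the tips of the shut fingers; the grasp point (between the pads) lies 19 mm behind it; z points along the fingers, y is the line along which they close (so a half turn about z gives the same grasp; the last joint's range is limited). The gripper opens to 85 mm and grips with 20 to 120 N. Pads are 22 mm wide; open, the fingers measure 114 mm over their backs; the gripper's body (76 mm by 85 mm) begins 54 mm behind the grasp point. The pads swing forward as they close: fully open they stand 13 mm farther back than shut.
Start: joints at [-1.239, 0.087, 1.371, -0, 1.684, -0.103], TCP at [231.675, -498.843, 231.341] pointing down, gripper open.
Joint ranges: [-3.1, 3.1], [-0.76, 2.03], [0.27, 2.55], [-1.08, 4.22], [0.17, 2.65], [-2.57, 2.57]. Speed limits (rad/s): [2.79, 2.79, 3.14, 3.14, 3.14, 3.14].

### API

Orientations are given as a unit quaternion [w, x, y, z].
In Python, from workcell import bot gives the robot as it stands. The module is installed in compiled form; this text tells all that it offers.
- The arm moves only by the shell command python3 -m crank 'ROWS' [OPENING] [FORCE]. ROWS is text: rows parted by semicolons, each of 4 numbers parted by spaces: the shift along the tool's x, y, z in mm, then the turn about the tool's z in degrees. In form: x y z spin; .... A call has 1 to 20 rows; each row shifts and turns the commanded pose from where the row before left it, along the tool's axes as they then stand; what a row does not reach is not made up. A row lasts 1/10 s, in which the tool goes at most 50 mm and 8.59 degrees, less where a joint would pass 70% of its speed; a pose out of reach is approached as far as the arm can. A call with a gripper value outside its range is refused whole. OPENING is the opening, from 0 (shut) to 1 (fully open), set as the call begins (- or left out, the last holds). The fingers move at their own pace and stop on an object; FORCE is the grip in N (left out, the last holds). Time passes only in rows, so rows that do not move let the fingers close. It gives the time, the measured TCP pose, the force, the opening and the grip force at its end, in the units of the state.
- bot.sense(): the state, without advancing time (a new reading comes with each control period).
- bot.read_camera(name): name is "side" or "top" or "wrist"; returns the picture (400x640x3 uint8, blue, green, red); there is no depth.
- bot.get_calibration(name): a dict with "K" (3x3 intrinsics, pixels), "k1" (the pictures are not rectified: a ray, as slopes to the right and down, at radius r is drawn at 1 + k1 r^2 times it, then the intrinsics apply), "rvec" (rotation vector, rad) and "tvec" (3), from world to camera coordinates, as OpenCV has them; the wrist camera has in their place "T_tool_cam" (4x4, takes a point from camera to tool coordinates, whose origin is the TCP and whose axes are the flange's). Camera axes: x right, y down, z forward; pixel columns grow to the right and rows downward; lengths in mm; the calibration is good to about 2 mm. A picture is of the moment at which its call begins: read the wrist's pose just before it. get_calibration takes no time and is no camera call.
- bot.job_done(): hands the job in; it is judged then, once.
Trained networks look in the newest picture that a camera, given by its name, has taken for a name from the list of things; names that differ only in an ending like _2 or _b are one class to them, and where a whole thing is asked for, a point or a joint stands for the part that bears it (a point fixed in the world has none). Each returns a list of dicts, best first, with "p" (0 to 1); they miss things now and then, are a little off and sometimes report something else, mostly with a low value. They report only what shows in the picture. A call takes as long as a camera call. They do not tell look-alikes from the thing itself.
- bot.find_in(query, camera): "location" ([column, row] in pixels, amid what is visible of it).
- bot.regions_of(query, camera): "mask" (400x640 bool, what is visible of it) and "location" ([column, row] in pixels, amid what is visible of it).
The state is a dict: "time_s": time; "joint_positions": joint angles; "qd": joint speeds; "tau": joint torques, N m; "tcp_pos": TCP position; "tcp_rot": TCP orientation; "force": force on the tool from outside, world axes, zero at the start; "wrist_torque": the same for the moment, N m; "width": opening from 0.0 (shut) to 1.0 (fully open); "gripper_force": force on a finger pad.
Only numpy, scipy, OpenCV 4.12 (cv2) and the standard library are available. Lean on these libraries where they do the work, as an engineer would, in place of code of your own. Each camera call takes 0.05 s, during which the arm holds its last target. There are 200 camera calls.

### The job

Check the red spacer strip on the comparator. First stand the tape measure that was left on it upright on the bare bench; then press the red strip's tail down so that its nose tips up out of the storage tray and stays up by itself, pick it up, lay it flat on the comparator's anvil and slide it under the plunger, in the middle and square, fully home against the back stop, and let go. Leave the other strips flat in their pockets and do not disturb the other things on the bench.

Things in the scene. Friction and masses are not known exactly. Their poses are not given: they have to be found in the camera images.
- tray: Grey slippery-plastic storage tray, fixed to the bench, 46 mm high, its x from -112 to +104, y from -89 to +89 mm. Origin on the bench under it; +x points to the tail end (away from the robot, turned up to 0.25 rad either way). Three pockets along x, 43 mm wide, at y = -55, 0, +55 mm, x from -101 to +92 mm, each with a strip lying flush with the tray's top.
- tray_ridge (a point): Middle of the tray, on the ridge across the pocket floors (tray x = -4, y = 0, z = 40 mm; axes as the tray). From the nose end to the ridge a floor is level, 6 mm below the tray's top; behind the ridge it falls at 20 degrees to 41 mm below the top at the tail wall, so the tail half of a strip lies over empty space.
- tray_tail (a point): Where to press the strip in the middle pocket (tray x = +60, y = 0, z = 46 mm: its top face); other pockets 55 mm to the side. Pressed there with shut fingers (1 to 3 N, 23 mm down until it lies on the slope) a strip tips over the ridge; let go, it slides about 15 mm tailwards and stays at 20 degrees by its weight, its nose end 27 mm above the tray's top.
- strip_red_mid (a point): Centre (half-way up) of the red spacer strip, 180 x 40 x 6 mm, about 0.12 kg, flat bar with a small hole near each end, both ends alike. It lies in any of the three pockets, its x (length) to the tail end like the tray's, z up; lying flat its centre is at x = -10, z = 43 mm of the tray. Tipped up, grip it across its 40 mm width about 20 mm from the nose (-x) end.
- strip_blue_mid (a point): Centre of the blue strip in another pocket, same size and axes; stays where it is.
- strip_plain_mid (a point): Centre of the bare, pale aluminium strip in the third pocket, same size and axes; stays where it is.
- tape_measure_mid (a point): Centre (half-way up) of the dark blue and yellow pocket tape measure, 38 mm (its x) x 72 mm (its y) x 57 mm high, about 0.2 kg. It stands on the nose half of the red strip, turned anyhow about the vertical; z up. Grip it across the two flat sides, along its x.
- gauge: Dial comparator fixed to the bench: grey base (its x -85 to +100, y -55 to +55 mm, 22 mm high), column (24 mm thick, at x = +72, 225 mm high), dial (60 mm across, z = 115 to 175 mm, face at x = -9) with an 8 mm stem down to z = 87. Origin on the bench under the plunger's axis; +x to its back (away from the robot, turned up to 0.25 rad either way), z up.
- gauge_home (a point): Where the red strip's centre is when fully home (x = -60, y = 0, z = 33 mm of the comparator; same axes): along x, end against the stop, overhanging the anvil's front by 67 mm. The bright steel anvil's top is 30 mm above the bench, from x = -83 to +30, y = -32 to +32 mm.
- gauge_stop (a point): Middle of the front face of the dark steel back stop, at the anvil's top (x = +30, y = 0, z = 30 mm of the comparator); the bar is 64 mm wide, 14 mm above the anvil, square to x.
- gauge_plunger (a joint): Lift of the gauge's sprung plunger in m: 0 with its polished ball tip (15 mm across) hanging 4 mm above the anvil, 0.010 fully up. A 6 mm strip slid flat along the anvil from the front pushes it up by itself (under 2 N) to about 0.002 and the ball rests on it.
- mug_1: White mug, 92 mm across, 127 mm over its handle (along its y), 95 mm high; origin under its middle. Bystander.
- solder_spool: Spool of solder, 56 mm across, 40 mm high; origin under its centre. Bystander.
- tape_roll: Roll of yellow tape lying flat, 82 mm across, 18 mm high; origin under its centre. Bystander.
- alcohol_bottle: White dispenser bottle, 60 mm across, 118 mm high; origin under its centre. Bystander.
- carton_teal: Teal carton, 62 (x) x 105 (y) x 40 mm; origin under its centre. Bystander.
- screwdriver: Screwdriver lying on the bench near the robot, 160 mm long along its y, 25 mm thick; origin under its centre. Bystander.
- flask_1: Green steel flask, 80 mm across, 290 mm high, fixed; origin under its centre.
- bin_pink: Pink bin, 137 (x) x 95 x 48 mm, fixed; origin under its centre.
- calipers: Calipers lying flat, 68 x 205 (its y) x 15 mm, fixed; origin under the centre.
- multi_pad: Dark notebook with a white pen on it, 150 (x) x 105 mm, 23 mm high with the pen, fixed; origin under its centre.
There are look-alikes about, which are no part of the job. Leave any green look-alike of the part that bears tape_measure_mid alone.

How it is judged (in metres and radians):
On the way, in this order (a step that is already met when the one before it is completed fails the run):
1. the tape measure stands upright on the bench, released (height (world z) of tape_measure_mid below 0.036 m and angle between tape_measure's own z axis and vertical below 0.15 rad and contact force between the fingers and tape_measure below 0.2 N and linear speed of tape_measure below 0.03 m/s), for 0.2 s.
2. the red strip, pressed at its tail and let go, stays tipped up in the tray (over 14 degrees) (angle between strip_red's own z axis and vertical between 0.25 and 0.5 rad and contact force between the fingers and strip_red below 0.2 N and x of strip_red_mid in the frame of tray between -0.04 and 0.04 m and z of strip_red_mid in the frame of tray below 0.06 m), for 0.2 s.
At the end, for the whole second after the job is handed in: The red strip lies released at rest flat on the anvil, its end within 5 mm of the back stop, within 10 mm of the middle and 4 degrees of square, the plunger riding on it (lifted over 1.3 mm). The tape measure stands on the bench; the other strips lie in their pockets (within 15 mm) (all of step 1 and x of strip_red_mid in the frame of gauge between -0.065 and -0.055 m and y of strip_red_mid in the frame of gauge between -0.01 and 0.01 m and z of strip_red_mid in the frame of gauge between 0.031 and 0.0355 m and angle between the x axis of strip_red and the x axis of gauge, either way round below 0.07 rad and angle between strip_red's own z axis and vertical below 0.04 rad and value of joint gauge_plunger above 0.0013 m and contact force between the fingers and strip_red below 0.2 N and linear speed of strip_red below 0.02 m/s and angle between each of strip_blue, strip_plain's own z axis and vertical below 0.1 rad and distance of each of strip_blue_mid, strip_plain_mid from where it was at the start of the episode below 0.015 m); the robot touches nothing.
It fails at once if a bystander is moved by more than 30 mm (distance of any of mug_1, solder_spool, tape_roll, alcohol_bottle, carton_teal, screwdriver from where it was at the start of the episode above 0.03 m).
It fails at once if the blue or the bare strip is tipped up or moved by more than 15 mm (not (angle between each of strip_blue, strip_plain's own z axis and vertical below 0.1 rad and distance of each of strip_blue_mid, strip_plain_mid from where it was at the start of the episode below 0.015 m)).
It fails at once if the tape measure is tipped over (angle between tape_measure's own z axis and vertical above 0.8 rad).
It also fails if it takes over 61 s, if anything falls off the work surface, if the arm or the gripper's body presses on something with over 40 N, if the wrist force passes 120 N, or if a joint passes its speed limit or range.

## Working session

There is one attempt and no reset: what is moved stays moved. The work goes in short steps, Python scripts to look and compute and a shell command to move; the robot and the scene stay as the last step left them, time stands still between calls to the robot, and variables do not carry over. Pictures are saved under pics/ and viewed, at most 10 in all, crops included, and the job is handed in when it is done.

```bash
mkdir -p pics; cat > h.py <<'E'
import numpy as np, cv2
from workcell import bot
from scipy.spatial.transform import Rotation as R
def cam(name, s=None):
    c=bot.get_calibration(name); K=np.array(c["K"],float); k1=c["k1"]
    if "rvec" in c:
        Rm=cv2.Rodrigues(np.array(c["rvec"],float))[0]; t=np.array(c["tvec"],float).ravel()
        return K,k1,Rm,t
    s=s or bot.sense(); q=s["tcp_rot"]; Rt=R.from_quat([q[1],q[2],q[3],q[0]]).as_matrix()
    T=np.eye(4);T[:3,:3]=Rt;T[:3,3]=s["tcp_pos"]; M=np.linalg.inv(T@np.array(c["T_tool_cam"]))
    return K,k1,M[:3,:3],M[:3,3]
def world(c,px,z):
    K,k1,Rm,t=c; px=np.atleast_2d(np.array(px,float))
    p=cv2.undistortPoints(px.reshape(-1,1,2),K,np.array([k1,0,0,0.])).reshape(-1,2)
    d=np.c_[p,np.ones(len(p))]@Rm; o=-Rm.T@t
    return o+d*((z-o[2])/d[:,2])[:,None]
def pix(c,P):
    K,k1,Rm,t=c
    return cv2.projectPoints(np.atleast_2d(np.array(P,float)),cv2.Rodrigues(Rm)[0],t,K,np.array([k1,0,0,0.]))[0].reshape(-1,2)
def tool(s,v):
    "world vector -> tool axes"
    q=s["tcp_rot"]; return R.from_quat([q[1],q[2],q[3],q[0]]).inv().apply(v)
E
python3 - <<'E'
from h import *
for n in ["top","side"]:
    cv2.imwrite(f"pics/{n}0.png",bot.read_camera(n))
    for o in ["tray","tray_ridge","tray_tail","strip_red_mid","strip_blue_mid","tape_measure_mid","gauge","gauge_home","gauge_stop","gauge_plunger"]:
        print(n,o,[(round(r["p"],2),np.round(r["location"])) for r in bot.find_in(o,n)[:3]])
    c=cam(n);print(n,-c[2].T@c[3],c[0][0])
s=bot.sense();print(s); print(bot.get_calibration("wrist"))
E
```

```text
top tray [(0.6, array([255., 177.])), (0.59, array([389., 181.]))]
top tray_ridge [(0.85, array([257., 179.]))]
top tray_tail [(0.91, array([258., 176.])), (0.53, array([319., 201.]))]
top strip_red_mid [(0.68, array([232., 180.]))]
top strip_blue_mid [(0.93, array([251., 183.]))]
top tape_measure_mid [(0.88, array([261., 268.])), (0.74, array([231., 213.]))]
top gauge [(0.73, array([386., 180.]))]
top gauge_home [(0.91, array([387., 177.])), (0.56, array([252., 184.]))]
top gauge_stop [(0.97, array([390., 179.])), (0.31, array([257., 178.]))]
top gauge_plunger [(0.72, array([317., 168.])), (0.6, array([178., 265.])), (0.3, array([171., 193.]))]
top [ 450.70556806   19.53865059 1206.00269636] [388.72921351   0.         317.88153572]
side tray [(0.63, array([318., 189.]))]
side tray_ridge [(0.73, array([316., 189.]))]
side tray_tail [(0.7, array([315., 191.])), (0.4, array([344., 216.]))]
side strip_red_mid [(0.65, array([313., 162.]))]
side strip_blue_mid [(0.77, array([313., 176.])), (0.7, array([323., 115.]))]
side tape_measure_mid [(0.58, array([289., 167.]))]
side gauge [(0.9, ar
[... 817 characters left out ...]
([-0.2339381 ,  0.17006001, -0.46790985]), 'wrist_torque': array([0.04803756, 0.01957245, 0.00742686]), 'gripper_force': 0.0, 'width': 1.0002723847234298}
{'K': array([[290.50664311,   0.        , 324.80693956],
       [  0.        , 290.50664311, 200.98644408],
       [  0.        ,   0.        ,   1.        ]]), 'k1': -0.012204744508399049, 'T_tool_cam': array([[-6.15325972e-05, -9.51199203e-01, -3.08577500e-01,
         7.98045717e+01],
       [ 9.99999522e-01, -3.59486101e-04,  9.08719285e-04,
         7.25091196e-01],
       [-9.75302382e-04, -3.08577296e-01,  9.51198771e-01,
        -1.43337720e+02],
       [ 0.00000000e+00,  0.00000000e+00,  0.00000000e+00,
         1.00000000e+00]])}
```

View pics/top0.png

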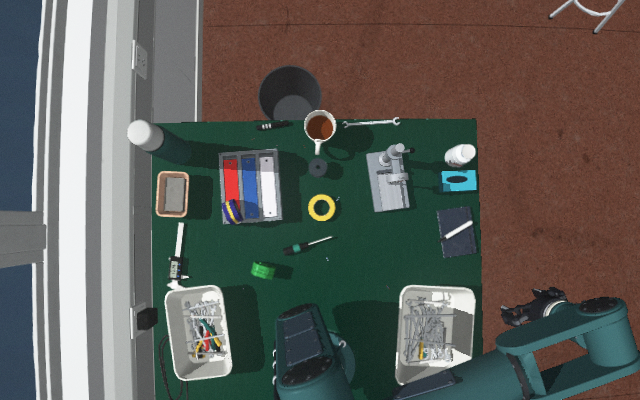

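View pics/side0.png

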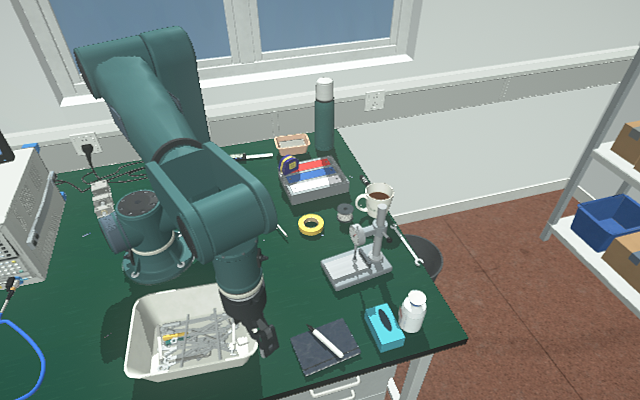

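The top view shows the red strip in the left (+y) pocket with the tape measure at about (231,212). The green look-alike is at (262,270) and the comparator at (388,180). The bench is bare around (350,260).

```bash
python3 - <<'E'
from h import *
im=bot.read_camera("top"); c=cam("top")
for o,z in [("strip_red_mid",46),("strip_blue_mid",46),("strip_plain_mid",46),("tray",46),("tape_measure_mid",57),("gauge",22)]:
    for r in bot.regions_of(o,"top")[:2]:
        m=r["mask"]; ys,xs=np.nonzero(m)
        w=world(c,np.c_[xs,ys],z)[:,:2]
        (cx,cy),(a,b),an=cv2.minAreaRect(w.astype(np.float32))
        print(o,round(r["p"],2),m.sum(),np.round([cx,cy,a,b,an]),np.round(r["location"]))
print(np.round(world(c,[[350,265],[350,235],[340,280],[305,243],[322,208],[262,270]],0)))
cv2.imwrite("pics/crop.png",cv2.resize(im[115:260,150:350],None,fx=4,fy=4,interpolation=cv2.INTER_CUBIC))
E
```

```text
strip_red_mid 0.67 553 [560. 260. 142.  41.   3.] [233. 179.]
strip_blue_mid 0.98 812 [544. 205. 180.  43.   2.] [249. 185.]
strip_plain_mid 0.91 818 [547. 152. 180.  44.   5.] [266. 189.]
tray 0.97 1998 [551. 204. 224. 184.   5.] [250. 177.]
tape_measure_mid 0.78 365 [472. 256.  74.  45.  21.] [230. 214.]
tape_measure_mid 0.7 313 [300. 166.  68.  42.  71.] [264. 268.]
gauge 0.7 2259 [ 574. -230.  200.  149.    6.] [389. 178.]
gauge 0.35 783 [ 559. -431.  119.   65.   89.] [458. 180.]
[[303. -96.   0.]
 [396. -97.   0.]
 [258. -64.   0.]
 [374.  42.   0.]
 [481. -12.   0.]
 [293. 177.   0.]]
```

View pics/crop.png

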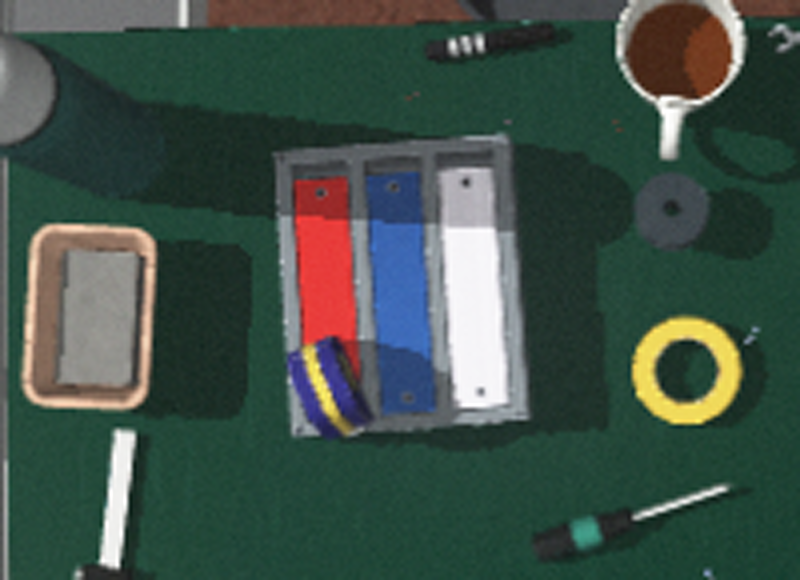

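The tape measure's long axis lies about 20° off world x. Next I go above it.

```bash
python3 -m crank '30 -32.4 0 0;30 -32.4 0 0;30 -32.4 0 0;30 -32.4 0 0;30 -32.4 0 0;30 -32.4 0 0;30 -32.4 0 0;30 -32.4 0 0;30 -32.4 0 0;30 -32.4 0 0;30 -32.4 0 0;30 -32.4 0 0;30 -32.4 0 0;30 -32.4 0 0;30 -32.4 0 0;30 -32.4 0 0;30 -32.4 0 0;26 -33 0 4' 1 40
cat > look.py <<'E'
from h import *
import sys
s=bot.sense(); im=bot.read_camera("wrist"); c=cam("wrist",s)
print(np.round(s["tcp_pos"],1), "toolx ang",round(float(np.degrees(np.arctan2(*(R.from_quat(np.roll(s["tcp_rot"],-1)).as_matrix()[[1,0],0])))),1), s["time_s"])
for a in sys.argv[2:]:
    o,z=a.split(":");z=float(z)
    for r in bot.regions_of(o,"wrist")[:2]:
        ys,xs=np.nonzero(r["mask"]); w=world(c,np.c_[xs,ys],z)[:,:2]
        (cx,cy),(a_,b),an=cv2.minAreaRect(w.astype(np.float32))
        print(o,round(r["p"],2),len(xs),np.round([cx,cy,a_,b,an],1),np.round(r["location"]),"cut" if min(xs.min(),ys.min(),639-xs.max(),399-ys.max())<2 else "")
if sys.argv[1]!="-": cv2.imwrite("pics/"+sys.argv[1],im)
E
python3 look.py w1.png tape_measure_mid:103 strip_red_mid:46 strip_blue_mid:46 strip_plain_mid:46 tray:46
```

```text
time_s: 3.25
tcp_pos: [472.3, 258.4, 231.2]
tcp_rot: [0.0, 0.984, 0.181, 0.0]
force: [0.5, -0.2, -0.1]
width: 0.998
gripper_force: 0.0
[472.3 258.4 231.2] toolx ang 20.8 3.25
tape_measure_mid 0.72 2279 [482.6 256.8  61.6  37.4  20.8] [328. 183.] 
tape_measure_mid 0.72 2033 [350.1 199.9  69.1  54.1  73.3] [337. 311.] 
strip_red_mid 0.64 4889 [543.2 259.6 179.   41.8   3.8] [355.  90.] 
strip_blue_mid 0.73 5991 [545.6 205.1 179.2  40.9   3.1] [396. 125.] 
strip_plain_mid 0.91 5999 [548.9 150.4 180.9  43.4   3.2] [440. 143.] 
strip_plain_mid 0.63 4530 [685.6  15.5 105.7  59.8  38.8] [613.  66.] cut
tray 0.71 13955 [551.3 204.8 215.9 179.7   3.4] [390.  89.] cut
```

View pics/w1.png

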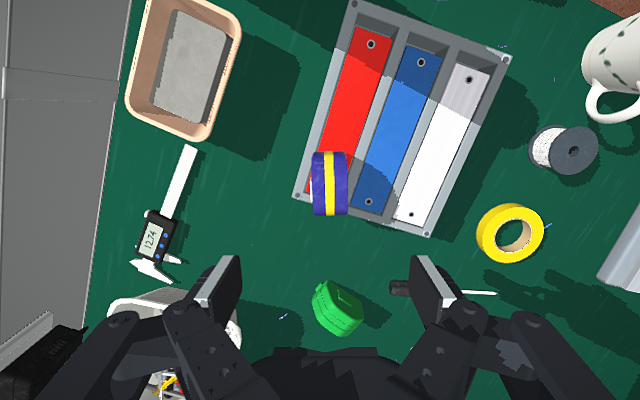

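The picture shows the tape measure at (329,184), square to the fingers (yellow band vertical), about 5 mm off along tool y. All three strips and the tray are visible at about 3.3°.

```bash
python3 -m crank '0 5 40 0;0 0 40 0;0 0 40 0;0 0 40 0;0 0 12 0;0 0 0 0' 1 40 && python3 -m crank '0 0 0 0;0 0 0 0;0 0 0 0;0 0 0 0;0 0 0 0;0 0 0 0' 0 40 && python3 -m crank '0 0 -10 0;0 0 -30 0;0 0 -30 0;0 0 0 0'
```

```text
time_s: 4.15
tcp_pos: [472.3, 250.1, 57.7]
tcp_rot: [0.001, 0.984, 0.181, -0.002]
force: [-0.1, 0.3, 0.8]
width: 1.004
gripper_force: 0.0
time_s: 4.75
tcp_pos: [475.0, 252.4, 61.5]
tcp_rot: [-0.0, 0.983, 0.182, 0.002]
force: [-1.6, 0.5, 6.0]
width: 0.407
gripper_force: 40.0
time_s: 5.15
tcp_pos: [476.3, 252.8, 134.5]
tcp_rot: [-0.001, 0.983, 0.182, 0.005]
force: [0.3, -0.0, -1.9]
width: 0.41
gripper_force: 39.8
```

```bash
python3 -m crank '-14 13 0 0;-28 28 0 0;-28 28 0 0;-28 28 0 0;-28 28 0 0;-28 28 0 0;-28 28 0 0;-28 28 0 0;-28 28 0 0;-20 20 20 0;-10 8 35 0;0 0 35 0;0 0 15 0;0 0 0 0;0 0 0 0'
```

```text
time_s: 6.65
tcp_pos: [317.5, -91.3, 24.0]
tcp_rot: [-0.0, 0.983, 0.182, -0.0]
force: [-0.2, -0.3, -1.3]
width: 0.41
gripper_force: 39.9
```

```bash
python3 -m crank '0 0 4 0;0 0 3 0;0 0 1.5 0;0 0 0 0;0 0 0 0'; python3 -m crank '0 0 0 0;0 0 0 0;0 0 0 0;0 0 0 0' 1; python3 -m crank '0 0 -20 0;0 0 -40 0;0 0 -40 0;0 0 -40 0;0 0 -40 0;0 0 -20 0'; python3 look.py w2.png tape_measure_mid:57
```

```text
time_s: 7.15
tcp_pos: [318.1, -91.5, 16.0]
tcp_rot: [0.0, 0.983, 0.182, 0.0]
force: [-0.1, 0.7, -1.8]
width: 0.41
gripper_force: 39.9
time_s: 7.55
tcp_pos: [318.1, -91.6, 16.0]
tcp_rot: [0.0, 0.983, 0.181, 0.0]
force: [0.5, 0.6, -0.4]
width: 0.994
gripper_force: 0.0
time_s: 8.15
tcp_pos: [319.1, -92.0, 220.0]
tcp_rot: [0.002, 0.983, 0.182, 0.003]
force: [-0.4, 0.2, 0.3]
width: 1.001
gripper_force: 0.0
[319.1 -92.  220. ] toolx ang 20.9 8.15
tape_measure_mid 0.96 3692 [302.2 148.9  77.3  56.1  73.6] [ 96. 117.] 
tape_measure_mid 0.91 1757 [325.2 -88.8  62.1  35.6  24. ] [323. 180.]
```

View pics/w2.png

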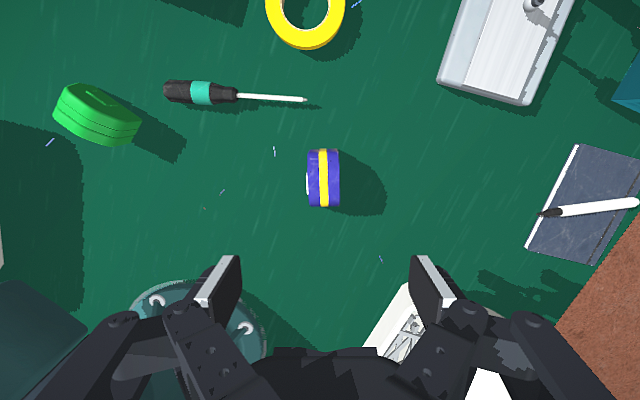

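The tape measure stands upright at (323,180), clear of everything. Now to the red strip's tail, fingers shutting on the way.

```bash
python3 -m crank '20 -11 0 0;38 -21.6 0 0;38 -21.6 0 0;38 -21.6 0 0;38 -21.6 0 0;38 -21.6 0 0;38 -21.6 0 0;38 -21.6 0 0;38 -21.6 0 0;38 -21.6 0 0;38 -21.6 0 0;1.6 0 0 6;0 0 20 6;0 0 20 5.7;0 0 0 0' 0 40; python3 look.py - strip_red_mid:46 strip_blue_mid:46 strip_plain_mid:46 tray:46
```

```text
time_s: 9.75
tcp_pos: [609.5, 263.2, 169.2]
tcp_rot: [0.002, 1.0, 0.028, -0.005]
force: [-0.3, -0.1, -0.7]
width: -0.001
gripper_force: 0.0
[609.5 263.2 169.2] toolx ang 3.2 9.75
strip_red_mid 0.64 3164 [544.  258.9 179.5  40.3   4.4] [327. 203.] 
strip_blue_mid 0.93 4740 [567.6 206.7 135.6  40.4   3.3] [378. 225.] 
strip_plain_mid 0.89 5295 [561.2 152.  156.5  42.5   3. ] [435. 233.] 
tray 0.9 12435 [553.9 205.5 220.  180.1   3.3] [403. 175.] 
tray 0.38 3190 [543.8 259.1 179.3  39.9   3.6] [323. 206.]
```

```bash
python3 -m crank '4 0 35 0;0 0 40 0;0 0 35 0;0 0 0 0;0 0 5 0;0 0 5 0;0 0 5 0;0 0 5 0;0 0 5 0;0 0 3 0;0 0 2 0;0 0 0 0'
```

```text
time_s: 11.2
tcp_pos: [615.8, 264.1, 35.3]
tcp_rot: [0.0, 1.0, 0.028, -0.0]
force: [-0.3, 0.3, -0.1]
width: -0.001
gripper_force: 0.0
```

```bash
python3 -m crank '0 0 5 0;0 0 4 0;0 0 3 0;0 0 0 0;0 0 0 0'; python3 - <<'E'
from h import *
im=bot.read_camera("side"); cv2.imwrite("pics/s1.png",cv2.resize(im[110:230,240:420],None,fx=4,fy=4))
E
```

```text
time_s: 11.7
tcp_pos: [616.4, 264.2, 23.9]
tcp_rot: [-0.0, 1.0, 0.028, 0.0]
force: [1.5, 0.3, 0.7]
width: -0.0
gripper_force: 0.5
```

View pics/s1.png

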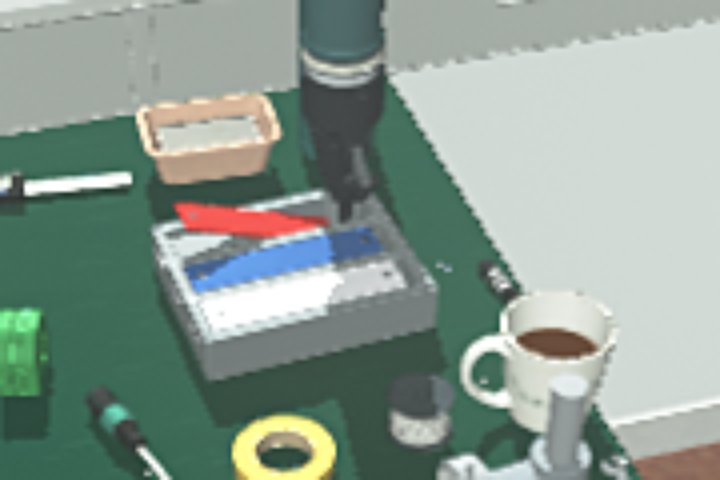

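The red strip's nose is up (crop pixel 180,210) while its tail is held down. I press slightly more, then release.

```bash
python3 -m crank '0 0 2 0;0 0 1 0;0 0 0 0;0 0 -5 0;0 0 -15 0;0 0 -30 0;0 0 -40 0;0 0 -40 0;0 0 -25 0;0 0 0 0' - ; python3 -m crank '-40 0 0 0;-40 0 0 0;-40 0 0 0;0 0 0 0' 1 40; python3 look.py w3.png strip_red_mid:52 strip_blue_mid:46 strip_plain_mid:46 
```

```text
time_s: 12.75
tcp_pos: [618.2, 265.0, 183.0]
tcp_rot: [-0.002, 1.0, 0.028, 0.005]
force: [1.3, 0.7, 0.6]
width: -0.004
gripper_force: 0.0
time_s: 13.15
tcp_pos: [490.1, 256.8, 173.2]
tcp_rot: [0.001, 1.0, 0.029, -0.004]
force: [-0.3, 0.1, 0.5]
width: 0.682
gripper_force: 0.0
[490.1 256.8 173.2] toolx ang 3.3 13.15
strip_red_mid 0.93 8730 [549.7 261.1 168.9  44.4   4.8] [325. 117.] 
strip_blue_mid 0.62 9077 [545.6 204.8 180.1  41.8   3.6] [385. 120.] 
strip_plain_mid 0.95 8917 [548.8 150.8 178.   41.4   3.3] [447. 123.] 
strip_plain_mid 0.71 3236 [334.5 -71.5 127.3  58.9  50.2] [595. 332.]
```

View pics/w3.png

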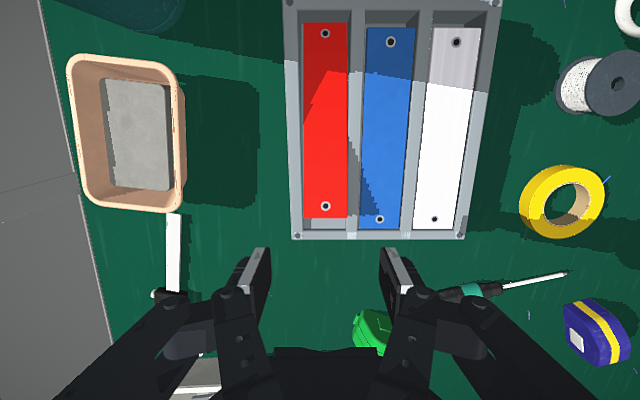

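The red strip now rests tipped up, its nose edge at row 219, columns 303–347, and the other strips lie flat. I compute the grip point from that edge.

```bash
python3 - <<'E'
from h import *
s=bot.sense(); c=cam("wrist",s); print(s["tcp_pos"])
n=world(c,[[303,219],[347,219]],73); print(n, np.linalg.norm(n[0]-n[1]))
t=world(c,[[305,23],[348,24]],14); print(t)
print("tail-nose dist",np.linalg.norm(t.mean(0)-n.mean(0)))
g=n.mean(0)+17*np.array([np.cos(.057),np.sin(.057),0]); print(g, tool(s,g-s["tcp_pos"]))
E
```

```text
[496.84049208 257.43328468 175.63152755]
[[478.96359255 275.61114585  73.        ]
 [481.17499113 235.70421982  73.        ]] 39.968150177749685
[[649.81988222 283.58900866  14.        ]
 [651.23459669 243.83393219  14.        ]]
tail-nose dist 180.55961730250905
[497.04168281 256.62615821  73.        ] [  0.12912537   0.79619727 102.63172888]
```

```bash
python3 - <<'E'
from h import *
s=bot.sense(); im=bot.read_camera("wrist"); c=cam("wrist",s); print(s["tcp_pos"])
m=bot.regions_of("strip_red_mid","wrist")[0]["mask"]; ys,xs=np.nonzero(m)
y1=ys.max()-1; b=[[xs[ys==y1-4].min(),y1+1],[xs[ys==y1-4].max()+1,y1+1]]; print(b)
n=world(c,b,73); print(n, np.linalg.norm(n[0]-n[1]))
y0=ys.min(); t=world(c,[[xs[ys==y0+3].min(),y0],[xs[ys==y0+3].max()+1,y0]],14); print(np.linalg.norm(t.mean(0)-n.mean(0)), t.mean(0))
g=n.mean(0)+17*np.array([np.cos(.057),np.sin(.057),0]); print(g, tool(s,g-s["tcp_pos"]))
E
```

```text
[496.84049208 257.43328468 175.63152755]
[[np.int64(292), np.int64(245)], [np.int64(463), np.int64(245)]]
[[452.28547008 285.04614087  73.        ]
 [461.02972606 124.73634036  73.        ]] 160.54810542054253
220.54128629177885 [669.1596009  204.29311671  14.        ]
[473.62998905 205.85971599  73.        ] [-26.08047121  50.17631571 102.63497089]
```

```bash
python3 - <<'E'
from h import *
s=bot.sense(); im=bot.read_camera("wrist"); c=cam("wrist",s); print(s["tcp_pos"])
b_,g_,r_=[im[...,i].astype(int) for i in range(3)]
m=((r_>90)&(g_<r_*.4)&(b_<r_*.4)).astype(np.uint8); m[:,:270]=0;m[:,370:]=0
n_,l,st,_=cv2.connectedComponentsWithStats(m); i=1+st[1:,4].argmax(); ys,xs=np.nonzero(l==i); print(st[i])
y1=ys.max(); q=xs[ys==y1-4]; b=[[q.min(),y1+1],[q.max()+1,y1+1]]
n=world(c,b,73); print(n, np.linalg.norm(n[0]-n[1]))
y0=ys.min(); q=xs[ys==y0+3];t=world(c,[[q.min(),y0],[q.max()+1,y0]],14); print(np.linalg.norm(t.mean(0)-n.mean(0)), t.mean(0))
g=n.mean(0)+17*np.array([np.cos(.057),np.sin(.057),0]); print(g, tool(s,g-s["tcp_pos"]))
E
```

```text
[497.33269773 257.42518405 175.77442515]
[ 304   34   44  192 8064]
[[472.59012546 274.50006185  73.        ]
 [474.80426806 234.24694444  73.        ]] 40.31396641503265
178.94986846922762 [642.38655231 263.64478949  14.        ]
[490.66958774 255.34197852  73.        ] [ -6.80640443   1.7056926  102.77199383]
```

```bash
python3 -m crank '-7 1.7 35 0;0 0 40 0;0 0 35 0;0 0 12 0;0 0 4 0;0 0 0 0;0 0 0 0' 1 50; python3 -m crank '0 0 0 0;0 0 0 0;0 0 0 0;0 0 0 0;0 0 0 0;0 0 0 0' 0 50
```

```text
time_s: 14.2
tcp_pos: [491.1, 256.0, 52.1]
tcp_rot: [-0.001, 1.0, 0.028, 0.002]
force: [0.6, -0.2, 1.0]
width: 1.002
gripper_force: 0.0
time_s: 14.8
tcp_pos: [489.5, 255.5, 50.5]
tcp_rot: [-0.0, 1.0, 0.028, 0.0]
force: [-1.9, 0.4, 3.9]
width: 0.45
gripper_force: 50.0
```

```bash
python3 -m crank '0 0 -8 0;0 0 -25 0;0 0 -40 0;0 0 -40 0;0 0 -40 0;-6 17 -10 0;-13 36 0 0;-13 36 0 0;-13 36 0 0;-13 36 0 0;-13 36 0 0;-13 36 0 0;-13 36 0 0;-13 36 0 0;-13 36 0 0;-10 36 0 0;0 10 0 0;0 0 0 0;0 0 0 0;0 0 0 0' - 50; python3 look.py w4.png gauge:22 strip_red_mid:200
```

```text
time_s: 16.8
tcp_pos: [378.4, -137.4, 212.7]
tcp_rot: [-0.0, 1.0, 0.029, -0.0]
force: [-0.2, 0.6, -1.8]
width: 0.455
gripper_force: 50.7
[ 378.4 -137.4  212.7] toolx ang 3.3 16.8
gauge 0.94 10310 [ 518.6 -222.    96.8  108.8    5.4] [410.  52.] cut
strip_red_mid 0.73 23906 [ 421.1 -135.6  169.4   49.9    3.3] [327. 154.] cut
strip_red_mid 0.38 9694 [ 432.7 -266.4   67.8   50.7    6.5] [563. 164.]
```

View pics/w4.png

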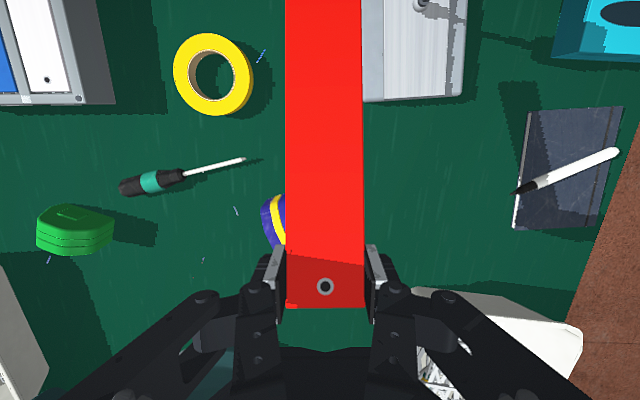

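The strip is held squarely (nose edge at row 305), and the comparator's front is partly hidden behind it (right base corner at 462,97). I shift so that the base and anvil are in view.

```bash
python3 -m crank '15 -15 0 0;15 -15 0 0;15 -15 0 0;0 0 0 0;0 0 0 0;0 0 0 0' - 50; python3 look.py w5.png gauge:22 gauge_plunger:40; python3 - <<'E'
from h import *
im=bot.read_camera("side"); r=im[150:320,200:420]
cv2.imwrite("pics/both.png",cv2.vconcat([cv2.imread("pics/w5.png")[:190],cv2.resize(r,(518,400))[:,:].copy() if 0 else cv2.copyMakeBorder(cv2.resize(r,(518,400)),0,0,0,122,cv2.BORDER_CONSTANT)]))
E
```

```text
time_s: 17.55
tcp_pos: [420.3, -91.2, 212.8]
tcp_rot: [0.0, 1.0, 0.028, -0.0]
force: [-0.0, 0.3, -1.3]
width: 0.451
gripper_force: 50.7
[420.3 -91.2 212.8] toolx ang 3.2 17.55
gauge 0.67 18585 [ 542.4 -257.8  139.7  202.1    3.8] [459.  53.] cut
gauge_plunger 0.73 265 [ 558.5 -223.2   13.5   24.4    3.5] [463.  52.]
```

View pics/both.png

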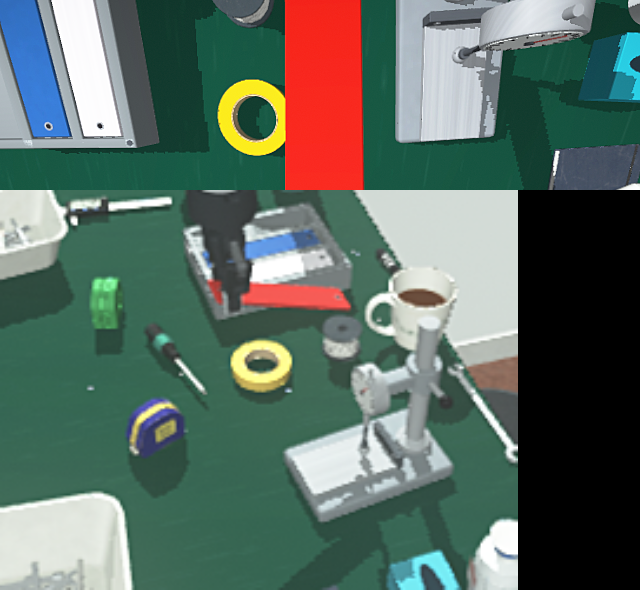

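The anvil front corners are at about (421,140) and (494,138), the plunger ball is at (460,55), and the stop is at row ~25. I extract the anvil edges numerically.

```bash
python3 - <<'E'
from h import *
s=bot.sense(); im=cv2.imread("pics/w5.png"); c=cam("wrist",s); print(s["tcp_pos"])
g=cv2.GaussianBlur(cv2.cvtColor(im,cv2.COLOR_BGR2GRAY),(3,3),0).astype(int)
print("row130",g[130,390:505].tolist()); print("col440",g[15:150,440].tolist())
# green->grey boundaries
sat=(im.max(2).astype(int)-im.min(2))<25
for y in (60,80,100,120): 
    q=np.nonzero(sat[y,380:520]&(g[y,380:520]>90))[0]+380; print(y,q.min(),q.max())
E
```

```text
[420.34634833 -91.48496945 212.91354769]
row130 [66, 66, 65, 62, 74, 113, 146, 159, 174, 191, 198, 195, 191, 188, 187, 187, 188, 189, 189, 189, 189, 189, 190, 190, 190, 189, 188, 188, 185, 176, 176, 194, 209, 211, 212, 214, 214, 213, 213, 216, 217, 217, 216, 216, 213, 211, 211, 215, 218, 218, 219, 218, 215, 212, 210, 210, 210, 210, 213, 212, 209, 209, 209, 208, 205, 205, 208, 212, 212, 214, 217, 217, 215, 212, 212, 211, 207, 205, 206, 206, 208, 211, 214, 214, 212, 212, 213, 212, 205, 174, 131, 117, 119, 118, 126, 153, 181, 189, 187, 187, 188, 188, 179, 153, 106, 61, 44, 45, 47, 47, 47, 47, 46, 46, 46]
col440 [105, 104, 104, 104, 104, 95, 78, 75, 75, 72, 94, 127, 134, 139, 168, 199, 208, 207, 206, 207, 207, 207, 207, 207, 207, 207, 207, 208, 208, 209, 209, 208, 208, 208, 208, 209, 210, 210, 210, 210, 210, 210, 210, 210, 210, 211, 211, 211, 211, 211, 212, 212, 212, 213, 213, 213, 213, 214, 214, 214, 214, 214, 214, 214, 214, 215, 215, 215, 215, 215, 216, 216, 216, 216, 216, 216, 216, 216, 216, 216, 217, 217, 217, 217, 216, 216, 217, 217, 217, 217, 216, 216, 217, 218, 218, 219, 219, 219, 219, 219, 219, 219, 219, 219, 219, 219, 218, 218, 218, 218, 218, 218, 218, 218, 218, 219, 219, 219, 219, 219, 219, 219, 221, 222, 184, 105, 50, 42, 47, 55, 64, 66, 66, 66, 66]
60 396 501
80 396 499
100 396 497
120 395 495
```

```bash
python3 - <<'E'
from h import *
s=bot.sense(); im=cv2.imread("pics/w5.png"); c=cam("wrist",s)
g=cv2.GaussianBlur(cv2.cvtColor(im,cv2.COLOR_BGR2GRAY),(3,3),0).astype(float)
L=[];Rr=[]
for y in range(75,136,5):
    d=np.diff(g[y]); a=410+np.argmax(d[410:432]); b=465+np.argmin(d[465:492]); L.append([a+.5,y]);Rr.append([b+.5,y])
S=[[x,15+np.argmax(np.diff(g[15:40,x]))+.5] for x in range(430,452,3)]
F=[[x,130+np.argmin(np.diff(g[130:150,x]))+.5] for x in range(425,476,5)]
W=[world(c,p,30) for p in (L,Rr,S,F)]
for n,w in zip("LRSF",W):
    v=w.max(0) ; f=np.polyfit(w[:,0],w[:,1],1) if n in"LR" else np.polyfit(w[:,1],w[:,0],1)
    print(n,np.round(w.mean(0),1),"ang",np.degrees(np.arctan(f[0])*(1 if n in "LR" else -1)))
    print(np.round(w[:, (1 if n in "LR" else 0)],1))
th=np.radians(5.5)
ux=np.array([np.cos(th),np.sin(th)]);uy=np.array([-ux[1],ux[0]])
for w in W: print((w[:,:2]@ux).mean(),(w[:,:2]@uy).mean())
print(world(c,[[460.,55]],40), world(c,[[396,141],[494,137]],22))
E
```

```text
L [ 507.8 -191.3   30. ] ang 6.827718331989143
[-187.4 -188.2 -188.9 -189.7 -190.5 -190.2 -191.  -191.8 -192.6 -193.4
 -194.2 -193.9 -194.8]
R [ 511.5 -254.3   30. ] ang 11.101002931711797
[-245.8 -249.  -250.  -252.1 -254.3 -254.3 -255.4 -255.4 -256.6 -257.7
 -257.7 -258.9 -259. ]
S [ 583.8 -198.3   30. ] ang 11.848844058631265
[582.5 581.8 581.1 583.9 584.9 585.1 585.3 585.5]
F [ 474.3 -228.2   30. ] ang 6.971901633897107
[471.2 471.5 471.8 473.2 473.6 473.9 475.3 475.6 475.9 477.3 477.6]
487.1595147160336 -239.06609831757598
484.786948243381 -302.18816690234377
562.0555484346792 -253.38521253629085
450.2165156622001 -272.59772546833153
[[ 556.9427841  -218.70695844   40.        ]] [[ 468.08182855 -170.58529722   22.        ]
 [ 478.88625722 -281.33022053   22.        ]]
```

Comparator found: yaw ≈ 6.6°, plunger axis at (556.7, -217.8). I back off, move sideways in front of it, turn, and come partly down.

```bash
python3 -m crank '-15 0 0 0;-29 0 0 0;-29 0 0 0;0 20 0 0;0 40 0 0;0 40 0 0;0 36 0 0;0 10 0 0;0 0 20 -1.7;0 0 35 -1.7;0 0 35 0;0 0 17 0;0 0 0 0;0 0 0 0;0 0 0 0' - 50; cat > g.py <<'E'
from h import *
th=np.radians(6.6);ux=np.array([np.cos(th),np.sin(th)]);uy=np.array([-ux[1],ux[0]])
s=bot.sense();p=s["tcp_pos"][:2]-np.array([556.7,-217.8])
print("gauge frame tcp",np.round([p@ux,p@uy,s["tcp_pos"][2]],1),"toolx",np.round(tool(s,np.r_[ux,0]),3))
E
python3 g.py
```

```text
time_s: 19.25
tcp_pos: [356.9, -241.7, 107.8]
tcp_rot: [0.001, 0.998, 0.058, 0.001]
force: [0.4, -0.6, -1.1]
width: 0.449
gripper_force: 50.8
gauge frame tcp [-201.2   -0.7  107.8] toolx [1.    0.    0.002]
```

```bash
python3 -m crank '10 1 14 0;14 0 14 0;0 0 0 0;0 0 6 0;0 0 6 0;0 0 6 0;0 0 0 0' - 30; python3 g.py; python3 -m crank '0 0 8 0;0 0 8 0;0 0 8 0;0 0 6 0;0 0 4 0;0 0 0 0;0 0 0 0' ;python3 g.py
```

```text
time_s: 19.95
tcp_pos: [379.9, -239.6, 59.9]
tcp_rot: [0.001, 0.998, 0.057, 0.0]
force: [-1.9, -0.1, 2.1]
width: 0.452
gripper_force: 50.5
gauge frame tcp [-178.1   -1.3   59.9] toolx [ 1.    -0.001  0.001]
time_s: 20.65
tcp_pos: [379.8, -239.0, 25.7]
tcp_rot: [-0.0, 0.998, 0.058, -0.0]
force: [-1.5, -0.2, 1.6]
width: 0.454
gripper_force: 50.1
gauge frame tcp [-178.1   -0.8   25.7] toolx [ 1.  0. -0.]
```

```bash
python3 -m crank '0 -1 2 0;0 0 2 0;0 0 1 0;0 0 0 0;0 0 0 0' ;python3 g.py; python3 - <<'E'
from h import *
im=bot.read_camera("side"); cv2.imwrite("pics/s2.png",cv2.resize(im[200:310,270:420],None,fx=5,fy=5,interpolation=cv2.INTER_CUBIC))
s=bot.sense();im=bot.read_camera("wrist");c=cam("wrist",s);cv2.imwrite("pics/w6.png",im)
g=im.astype(int);m=(g[...,2]>90)&(g[...,1]<g[...,2]*.4)&(g[...,0]<g[...,2]*.4)
for y in range(5,330,40):
    q=np.nonzero(m[y])[0]; q=q[(q>230)&(q<420)]
    if len(q): print(y,q.min(),q.max(),len(q))
E
```

```text
time_s: 21.15
tcp_pos: [380.0, -238.2, 20.9]
tcp_rot: [0.0, 0.998, 0.058, 0.0]
force: [-0.6, -0.7, 1.8]
width: 0.456
gripper_force: 50.1
gauge frame tcp [-1.779e+02  1.000e-01  2.090e+01] toolx [1. 0. 0.]
5 275 378 104
45 277 376 100
85 278 374 97
125 279 372 94
165 281 370 90
205 282 368 87
245 285 366 82
285 287 363 60
```

View pics/s2.png

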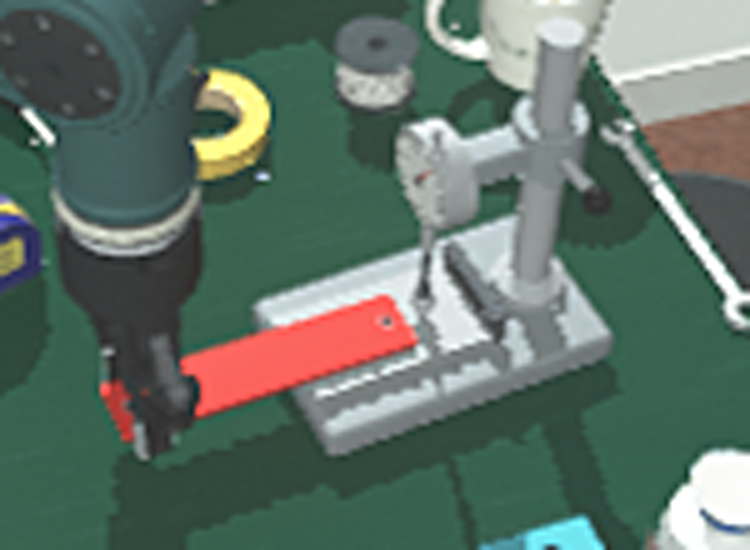

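The strip lies flat on the anvil, in line, its tail (415,330) just short of the plunger. Now I slide it home.

```bash
python3 -m crank '5 0 0 0;7 0 0 0;7 0 0 0;7 0 0 0;6 0 0 0;4 0 0 0;3 0 0 0;0 0 0 0;0 0 0 0'; python3 g.py; python3 -m crank '2 0 0 0;2 0 0 0;0 0 0 0;0 0 0 0'; python3 g.py; python3 -m crank '2 0 0 0;1 0 0 0;0 0 0 0;0 0 0 0'; python3 g.py
```

```text
time_s: 22.15
tcp_pos: [419.3, -233.6, 21.0]
tcp_rot: [0.0, 0.998, 0.058, 0.001]
force: [0.7, 0.8, 1.8]
width: 0.452
gripper_force: 50.1
gauge frame tcp [-1.383e+02  1.000e-01  2.100e+01] toolx [1.    0.    0.002]
time_s: 22.55
tcp_pos: [422.4, -233.2, 20.8]
tcp_rot: [0.0, 0.998, 0.058, -0.0]
force: [-3.4, -0.4, 1.2]
width: 0.453
gripper_force: 50.1
gauge frame tcp [-1.351e+02  1.000e-01  2.080e+01] toolx [ 1.  0. -0.]
time_s: 22.95
tcp_pos: [422.7, -233.1, 19.8]
tcp_rot: [-0.0, 0.998, 0.058, -0.003]
force: [-8.9, -1.6, 2.5]
width: 0.453
gripper_force: 50.1
gauge frame tcp [-134.8    0.2   19.8] toolx [ 1.     0.    -0.006]
```

Contact with the stop at -9 N. I release and check.

```bash
python3 -m crank '-2 0 0 0;0 0 0 0' ; python3 -m crank '0 0 0 0;0 0 0 0;0 0 0 0;0 0 0 0;0 0 0 0' 1; python3 -m crank '0 0 -10 0;0 0 -25 0;-10 0 -40 0;-40 0 -30 0;-40 0 -30 0;-10 0 0 0;0 0 0 0;0 0 0 0;0 0 0 0;0 0 0 0'; python3 - <<'E'
from h import *
from g import ux,uy
s=bot.sense();im=bot.read_camera("wrist");c=cam("wrist",s);cv2.imwrite("pics/w7.png",im)
g=im.astype(int);m=((g[...,2]>90)&(g[...,1]<g[...,2]*.4)&(g[...,0]<g[...,2]*.4)).astype(np.uint8)
n,l,st,_=cv2.connectedComponentsWithStats(m);i=1+st[1:,4].argmax();print(st[i])
ys,xs=np.nonzero(l==i);w=world(c,np.c_[xs,ys],36)[:,:2]-np.array([556.7,-217.8]); G=np.c_[w@ux,w@uy]
print(cv2.minAreaRect(G.astype(np.float32)), np.percentile(G,[.2,99.8],axis=0))
E
```

```text
time_s: 23.15
tcp_pos: [422.8, -233.2, 20.6]
tcp_rot: [-0.0, 0.998, 0.058, -0.001]
force: [-3.7, -1.5, 0.6]
width: 0.452
gripper_force: 50.1
time_s: 23.65
tcp_pos: [423.7, -233.0, 20.9]
tcp_rot: [0.0, 0.998, 0.058, 0.0]
force: [-0.3, -0.8, -0.4]
width: 1.001
gripper_force: 0.0
time_s: 24.65
tcp_pos: [324.4, -244.0, 154.5]
tcp_rot: [-0.001, 0.998, 0.058, -0.001]
force: [0.3, -0.8, 0.2]
width: 0.998
gripper_force: 0.0
gauge frame tcp [-233.7    0.7  154.5] toolx [ 1.     0.001 -0.002]
[ 302    0   51  103 4937]
((-112.20379638671875, -0.6139965057373047), (40.17900085449219, 75.40538787841797), 89.97537994384766) [[-149.89135271  -20.62694597]
 [ -74.52523196   19.21434257]]
```

View pics/w7.png

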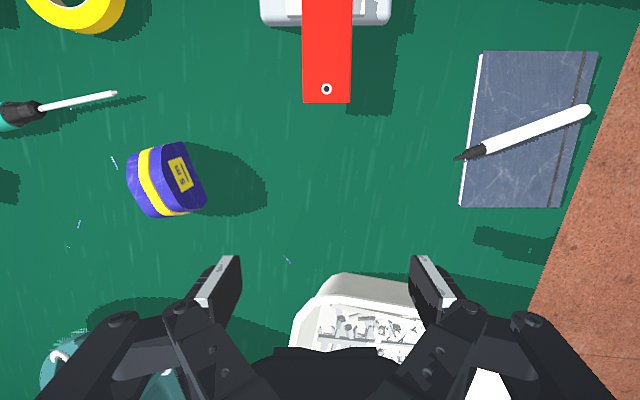

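The strip's nose is at gauge x = -149.9 mm (nominal -150), -0.6 mm off the middle and square. The tape measure stands at (167,180). Handing in.

```bash
python3 -c "
from workcell import bot
print(bot.job_done())"
```

```text
the job is handed in; nothing more can be done
None
```

I handed the job in at about 25 s with no verdict returned: by my last look the red strip is home against the stop, flat, central and square, and the tape measure stands on the bench (plunger lift was not measured, and I viewed 11 pictures, one over the limit of 10).

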